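# Set the press air regulator to its mark and close the lock cover

### The job

Slide the yellow lock cover off the air regulator, turn the black knob clockwise until its white pointer stands at the red mark, then slide the cover fully home over the knob again. Leave the other things on the table where they are.

Things in the scene. Friction and masses are not known exactly. Their poses are not given: they have to be found in the camera images.
- regulator: Grey air-regulator box, fixed to the table, 150 (its x) x 290 (its y) x 60 mm high; origin at the centre of its underside, z up. The knob's axis is vertical at its y = -70 mm, x = 0, on the box top. The cover slides along its y axis. A gauge and a filter bowl stand at its back (its +x side, 72 to 132 mm from the centre line), up to 107 mm high
- cover (a joint): Position in m of the sliding lock cover: 0 = fully home, centred over the knob; grows as it slides along the box's +y; 0.14 = end stop, knob quite free (the knob can be gripped from about 0.12). Starts at 0 to 0.03. It stays where it is left; sliding it takes about 3 N plus 6 N per m/s
- cover_grip (a point): Point on the black upright grip plate on the cover's roof, 144 mm above the table, 18 mm below the plate's top edge and 28 mm above the roof. The plate is 60 mm along the box's x, 14 mm thick along the box's y, 46 mm high. The cover: clear roof and yellow walls, 134 (box x) x 100 (box y) mm, roof top 116 mm above the table, open on its -y side; its axes are those of the box
- knob (a joint): Angle in rad of the knob; grows as it turns clockwise seen from above; range 0 to 3.4; starts at 0.1 to 0.6, always 0.55 to 1.5 short of the mark. It stays where it is left; turning takes about 0.12 N m
- knob_grip (a point): Point on the knob's axis at the height to grip, 95 mm above the table. Black knob: disc 72 mm across whose top is 70 mm above the table, and on it a grip bar 64 mm long, 16 mm thick, its top 104 mm above the table. The bar lies along this point's x axis, which points at the white pointer end; z up
- pointer (a point): Tip of the knob's white pointer, on the disc's rim, 40 mm from the knob's axis, 70 mm above the table; turns with the knob
- mark (a point): Red mark on the white dial round the knob: this point is where the pointer's tip must come, 40 mm from the knob's axis, same height as the pointer. The mark stays put during the episode (nothing can touch it)
- cone_red: bystander: red thread cone, 72 mm across, 127 mm tall, standing; origin at the centre of its underside
- cone_green: bystander: green thread cone, 72 mm across, 127 mm tall, standing; origin at the centre of its underside
- oil: bystander: white oil bottle with red cap, 48 mm across, 130 mm tall, standing; origin at the centre of its underside
- screwdriver: bystander: screwdriver lying flat, 190 mm long, handle about 30 mm thick
- tape: bystander: cardboard ring, 90 mm across, 24 mm high, lying flat; origin at the centre of its underside
- weight: bystander: dark steel pattern weight, 60 mm across, 35 mm tall; origin at the centre of its underside
- bobbins: bystander: blue divided bobbin tray, 90 x 120 x 40 mm; origin at the centre of its underside

How it is judged:
On the way, in this order (a step that is already met when the one before it is completed fails the run):
1. the cover is slid off the knob (at least 110 mm open) (value of joint cover above 0.11 m), for 0.1 s.
2. with the cover still open, the pointer's tip is brought to within 5 mm of the mark (horizontal distance between pointer and mark below 0.005 m and value of joint cover above 0.09 m), for 0.3 s.
At the end, for the whole second after the job is handed in: The cover is fully home over the knob (within 5 mm), the pointer's tip is within 5 mm (about 7 degrees) of the mark, and both are at rest (value of joint cover below 0.005 m and horizontal distance between pointer and mark below 0.005 m and velocity of joint cover between -0.01 and 0.01 m/s and velocity of joint knob between -0.05 and 0.05 rad/s); the robot touches nothing.
It fails at once if one of the bystanders (thread cones, oil bottle, screwdriver, cardboard ring, weight, bobbin tray) is moved more than 30 mm (distance of any of cone_red, cone_green, oil, screwdriver, tape, weight, bobbins from where it was at the start of the episode above 0.03 m).
It also fails if it takes over 59 s, if anything falls off the work surface, if the arm or the gripper's body presses on something with over 40 N, if the wrist force passes 120 N, or if a joint passes its speed limit or range.

### The arm

A 6-joint arm with a two-finger parallel gripper is mounted at the origin on the work surface. World frame = base frame: x ahead of the robot, y to its left, z up, the work surface at z = 0. Lengths are in m, angles in rad, forces in N, time in s.
With the tool pointing down it reaches from about 0.3 to 0.875 m from the base axis. Payload 6.4 kg.
Tool frame: the origin (TCP) lies at the centre of the arm's flange, where the gripper is bolted on; the fingertips stand 173 mm ahead of it and the grasp point (between the pads) lies 155 mm ahead of it; z points along the fingers, y is the line along which they close (so a half turn about z gives the same grasp; the last joint's range is limited). The gripper opens to 85 mm and grips with 20 to 120 N. Pads are 22 mm wide; open, the fingers measure 114 mm over their backs; the gripper's body (76 mm by 85 mm) begins 54 mm behind the grasp point. The pads swing forward as they close: fully open they stand 13 mm farther back than shut.
Start: joints at [-1.381, 0.181, 1.607, -0, 1.354, -0.206], TCP at [0.222, -0.531, 0.405] pointing down, gripper open.
Joint ranges: [-2.99, 2.99], [-0.89, 2.07], [0.3, 2.58], [-1.14, 4.28], [0, 2.63], [-3.12, 3.12]. Speed limits (rad/s): [2.57, 2.57, 3.01, 3.14, 3.14, 3.14].

### API

Orientations are given as a unit quaternion [w, x, y, z].
In Python, from bench import get_obs, camera, get_calibration, hand_in gives the robot as it stands. The module is installed in compiled form; this text tells all that it offers.
- The arm moves only by the tool drive_tool, never from a script. Its argument "increments" is a list of rows, each a list of 2 entries, a list of its own where there are three numbers: the shift along the tool's x, y, z normalised to -1 to 1, where 1 is 250 mm, then the turn about the tool's z normalised to -1 to 1, where 1 is 90 degrees. A call has exactly 8 rows; each row is the pose to reach, as a shift and turn from the pose commanded when the call began, along the tool's axes at that moment; what a row does not reach only later rows make up. A row lasts 1/8 s, in which the tool goes at most 62.5 mm and 10.7 degrees, less where a joint would pass 70% of its speed; a pose out of reach is approached as far as the arm can. A call with a number of a shift or a turn outside -1 to 1 is refused whole. A call with a gripper value outside its range is refused whole. "claw" is the closure, from 0 (fully open) to 1 (shut), set as the call begins (left out, the last holds). The fingers move at their own pace and stop on an object; the grip force is fixed at half the most. Time passes only in rows, so rows that repeat a pose let the fingers close, or fill a call up. It gives the time, the measured TCP pose, the force and the opening at its end, in the units of the state.
- get_obs(): the state, without advancing time (a new reading comes with each control period).
- camera(name): name is "side" or "top"; returns the picture (480x640x3 uint8, blue, green, red); there is no depth.
- get_calibration(name): a dict with "K" (3x3 intrinsics, pixels), "origin" and "orientation" of the camera in the world. Camera axes: x right, y down, z forward; pixel columns grow to the right and rows downward; lengths in m; the calibration is good to about 2 mm. A picture is of the moment at which its call begins. get_calibration takes no time and is no camera call.
- hand_in(): hands the job in, once; it reports no verdict.
The state is a dict: "time_s": time; "q": joint angles; "dq": joint speeds; "joint_efforts": joint torques, N m; "eef_pos": TCP position; "eef_rot": TCP orientation; "wrist_force": force on the tool from outside, world axes, zero at the start; "torque": the same for the moment, N m; "opening": opening from 0.0 (shut) to 1.0 (fully open).
Only numpy, scipy, OpenCV 4.12 (cv2) and the standard library are available. Lean on these libraries where they do the work, as an engineer would, in place of code of your own. Each camera call takes 0.05 s, during which the arm holds its last target. There are 200 camera calls.

## Working session

There is one attempt and no reset: what is moved stays moved. The work goes in short steps, Python scripts to look and compute and a tool call to move; the robot and the scene stay as the last step left them, time stands still between calls to the robot, and variables do not carry over. Pictures are saved under pics/ and viewed, on a budget of 10 in all, crops included, one or two more only if the job needs it, and the job is handed in when it is done.

Besides the shell and the picture viewer there is one more tool, called after "Request:" as name(argument=value, ...) on one line, values as JSON. drive_tool: Moves the arm, as the interface text tells. Its arguments: {"type":"object","properties":{"increments":{"type":"array","items":{"type":"array"}},"claw":{"type":"number"}},"required":["increments"]}

```bash
mkdir -p pics
python3 - <<'E'
from bench import *
import cv2
o=get_obs();print({k:o[k] for k in('time_s','eef_pos','eef_rot','opening')})
for n in('top','side'):
    cv2.imwrite(f'pics/{n}0.png',camera(n));c=get_calibration(n);print(n,c)
E
```

```text
{'time_s': 0.0, 'eef_pos': array([ 0.22164126, -0.53028835,  0.40380458]), 'eef_rot': array([-8.43438937e-04,  9.80482357e-01,  1.96605282e-01, -1.06323095e-05]), 'opening': 1.000026710488432}
top {'K': array([[551.13711935,   0.        , 320.32723394],
       [  0.        , 551.13711935, 239.85576946],
       [  0.        ,   0.        ,   1.        ]]), 'origin': array([ 0.51281133, -0.04956219,  1.42166496]), 'orientation': array([-0.02730161,  0.71551645, -0.69774102,  0.02117284])}
side {'K': array([[600.01250749,   0.        , 315.02991539],
       [  0.        , 600.01250749, 238.29923176],
       [  0.        ,   0.        ,   1.        ]]), 'origin': array([ 0.39709998, -1.17207153,  1.08835625]), 'orientation': array([-0.423358  ,  0.90118069, -0.08394394,  0.03993473])}
```

View pics/top0.png

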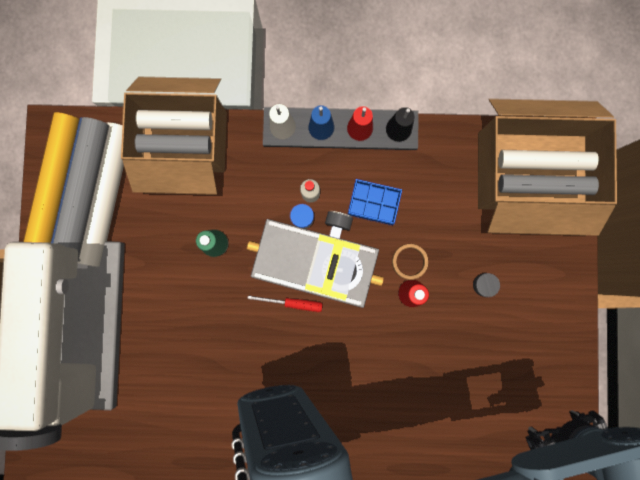

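View pics/side0.png

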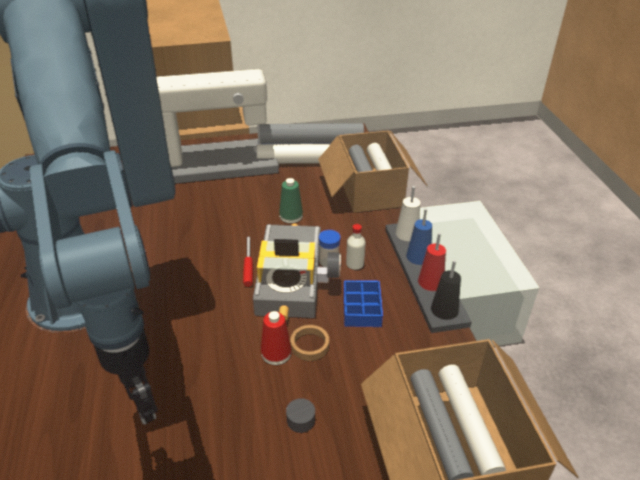

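Top view: the box spans about (252..382, 221..306), with +y pointing left, and the grip plate near (333,266). I'll zoom in for the corners.

```bash
python3 - <<'E'
import cv2
im=cv2.imread('pics/top0.png');cv2.imwrite('pics/c1.png',cv2.resize(im[200:320,240:400],None,fx=5,fy=5,interpolation=cv2.INTER_CUBIC))
E
cat > h.py <<'E'
import numpy as np,cv2
from scipy.spatial.transform import Rotation as R
from bench import *
def cam(n):
    c=get_calibration(n);q=c['orientation'];return c['K'],np.array(c['origin']),R.from_quat([*q[1:],q[0]])
def px2w(n,p,z):
    K,o,r=cam(n);p=np.atleast_2d(np.array(p,float));d=r.apply(np.c_[p,np.ones(len(p))]@np.linalg.inv(K).T)
    return o+d*((z-o[2])/d[:,2])[:,None]
def w2px(n,w):
    K,o,r=cam(n);c=r.inv().apply(np.atleast_2d(w)-o)@K.T;return c[:,:2]/c[:,2:]
E
```

```text
(no output)
```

View pics/c1.png

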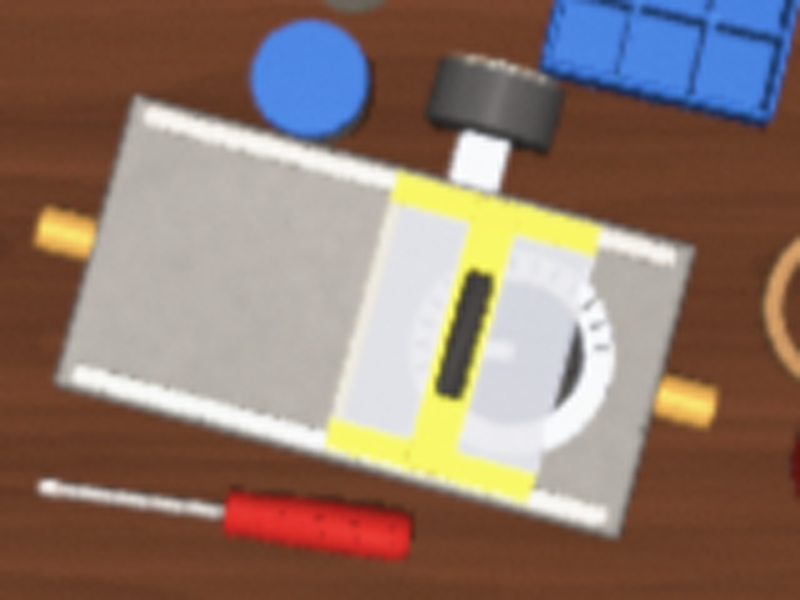

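```bash
cat >> h.py <<'E'
def c2p(c,f=5,off=(240,200)): return (np.array(c,float)+.5)/f-.5+np.array(off)
def fitbox():
    w=px2w('top',c2p([(137,97),(693,245),(617,537),(58,382)]),.06)[:,:2]
    m=np.array([[.075,.145],[.075,-.145],[-.075,-.145],[-.075,.145]])
    c=w.mean(0);e=w-c
    a=np.arctan2((m[:,0]*e[:,1]-m[:,1]*e[:,0]).sum(),(m*e).sum())
    return c,a,w
c,a,_=fitbox()
def b2w(x,y): return c+np.array([[np.cos(a),-np.sin(a)],[np.sin(a),np.cos(a)]])@[x,y]
def tool(w3,yaw=None):
    "shift of grasp-level point in tool axes: current tcp -> target tcp"
    o=get_obs();q=o['eef_rot'];r=R.from_quat([*q[1:],q[0]]);return r.inv().apply(np.array(w3)-o['eef_pos'])
E
python3 - <<'E'
from h import *
c,a,w=fitbox();print(c,np.degrees(a),[np.hypot(*(w[i]-w[i-1])) for i in range(4)])
print('knob',b2w(0,-.07))
p=px2w('top',c2p([(464.5,334)]),.162)[0,:2];d=p-c;print('plate',p,'box',[d@[np.cos(a),np.sin(a)],d@[-np.sin(a),np.cos(a)]])
o=get_obs();q=o['eef_rot'];r=R.from_quat([*q[1:],q[0]]);print(r.as_matrix().round(3),R.from_quat([*q[1:],q[0]]).as_euler('ZYX',degrees=True))
# side check
for P in [(.075,.145),(.075,-.145),(-.075,-.145),(-.075,.145)]: print(w2px('side',[*b2w(*P),.06]))
for n,pp,z in [('red',(419,295),.127),('oil',(310,186),.13),('green',(205,241),.127)]: print(n,px2w('top',pp,z))
E
```

```text
[ 0.54976261 -0.02416408] -13.705098675567255 [np.float64(0.14637677653036574), np.float64(0.2852739479762041), np.float64(0.14853544462121462), np.float64(0.2856229484133534)]
knob [ 0.53317789 -0.09217104]
plate [ 0.53914122 -0.0668653 ] box [np.float64(-0.00020200990224152532), np.float64(-0.04400190363442112)]
[[ 0.923  0.386 -0.   ]
 [ 0.386 -0.923  0.002]
 [ 0.    -0.002 -1.   ]] [ 2.26783723e+01 -1.58721790e-02 -1.79913486e+02]
[[321.98622558 225.08689694]]
[[316.63036828 300.48186542]]
[[254.12552011 298.06069728]]
[[267.85083037 223.26449501]]
red [[ 0.47826554 -0.27085678  0.127     ]]
oil [[ 0.72841708 -0.00956392  0.13      ]]
green [[0.59210429 0.23461927 0.127     ]]
```

Request:
drive_tool(increments=[[[0.12,-0.076,0],0.05],[[0.236,-0.152,0],0.1],[[0.354,-0.228,0],0.15],[[0.472,-0.305,0],0.2],[[0.59,-0.38,0],0.25],[[0.708,-0.457,0],0.3],[[0.826,-0.533,0],0.35],[[0.944,-0.61,0],0.404]], claw=0)

```text
time_s: 1.1
eef_pos: [0.3811, -0.2977, 0.4044]
eef_rot: [-0.0, 0.993, -0.121, -0.0]
wrist_force: [-0.3, -0.1, 0.6]
opening: 0.997
```

Run:
```python
from h import *
o=get_obs();print(o['eef_pos'],o['eef_rot'],o['q'])
print('norm',tool([.539,-.067,.299])/.25, 'box yaw turn', )
q=o['eef_rot'];print(np.degrees(a),R.from_quat([*q[1:],q[0]]).as_euler('ZYX',degrees=True))
```

```text
[ 0.38109314 -0.2977242   0.40435226] [-2.39899979e-04  9.92710024e-01 -1.20526795e-01 -2.04566719e-04] [-9.09273952e-01 -2.71543711e-02  1.83011865e+00  4.93654500e-05
  1.33925709e+00  9.03152102e-01]
norm [ 0.39262626 -1.04704962  0.42167403] box yaw turn
-13.705098675567255 [-1.38450078e+01  2.65840747e-02 -1.79975535e+02]
```

Request:
drive_tool(increments=[[[0.05,-0.12,0],0],[[0.1,-0.25,0],0],[[0.15,-0.39,0],0],[[0.2,-0.53,0],0],[[0.26,-0.67,0],0],[[0.31,-0.8,0],0],[[0.36,-0.92,0],0],[[0.39,-1.0,0],0]])

```text
time_s: 2.1
eef_pos: [0.535, -0.0776, 0.4042]
eef_rot: [-0.0, 0.993, -0.119, -0.0]
wrist_force: [-0.6, 0.4, -0.4]
opening: 0.999
```

Run:
```python
from h import *
o=get_obs();print(o['eef_pos'],o['q'][5])
print('norm',tool([.539,-.067,.299])/.25)
cv2.imwrite('pics/s1.png',cv2.resize(camera('side')[150:350,190:390],None,fx=3,fy=3))
```

```text
[ 0.53504663 -0.07763459  0.40420501] 1.4446059673385936
norm [ 0.00570247 -0.04495649  0.42082715]
```

View pics/s1.png

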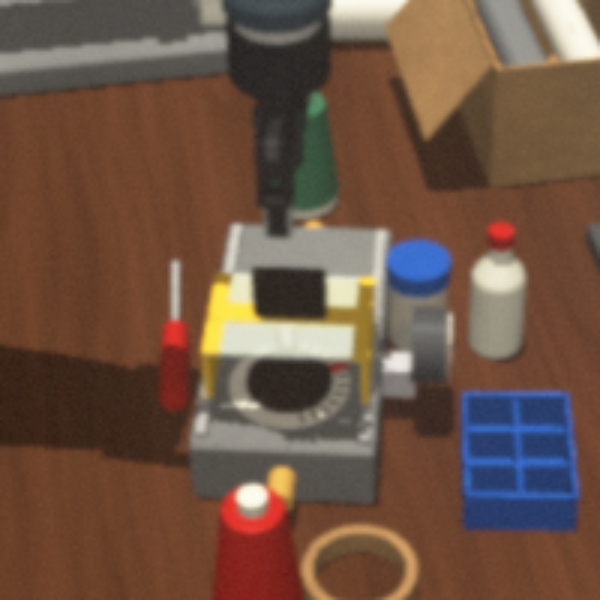

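The gripper hangs above the cover plate (crop 290,290), and a red mark shows faintly at (338,368). Next I descend and grip.

Request:
drive_tool(increments=[[[0,-0.02,0.06],0],[[0.006,-0.045,0.12],0],[[0.006,-0.045,0.18],0],[[0.006,-0.045,0.25],0],[[0.006,-0.045,0.32],0],[[0.006,-0.045,0.38],0],[[0.006,-0.045,0.42],0],[[0.006,-0.045,0.42],0]])

```text
time_s: 3.15
eef_pos: [0.5384, -0.0684, 0.2988]
eef_rot: [-0.0, 0.993, -0.119, -0.001]
wrist_force: [-0.2, 1.0, 0.2]
opening: 0.999
```

Request:
drive_tool(increments=[[[0,0,0],0],[[0,0,0],0],[[0,0,0],0],[[0,0,0],0],[[0,0,0],0],[[0,0,0],0],[[0,0,0],0],[[0,0,0],0]], claw=1)

```text
time_s: 4.15
eef_pos: [0.5388, -0.0683, 0.3001]
eef_rot: [-0.0, 0.993, -0.119, 0.0]
wrist_force: [-0.7, 1.8, 5.8]
opening: 0.153
```

Request:
drive_tool(increments=[[[0,-0.04,0],0],[[0,-0.1,0],0],[[0,-0.17,0],0],[[0,-0.24,0],0],[[0,-0.31,0],0],[[0,-0.37,0],0],[[0,-0.42,0],0],[[0,-0.45,0],0]])

```text
time_s: 5.15
eef_pos: [0.5655, 0.0409, 0.3001]
eef_rot: [0.001, 0.993, -0.119, 0.0]
wrist_force: [-2.3, -2.9, 4.8]
opening: 0.156
```

Run:
```python
from h import *
o=get_obs();p=o['eef_pos'][:2];print(o['eef_pos'],o['wrist_force'],o['torque'])
d=p-c;print('box',[d@[np.cos(a),np.sin(a)],d@[-np.sin(a),np.cos(a)]])
```

```text
[0.56547722 0.04091447 0.30013276] [-2.27920645 -2.90923527  4.83256784] [-0.26256506  0.31477413 -0.06939524]
box [np.float64(-0.00015152737251630504), np.float64(0.06694881649255047)]
```

Request:
drive_tool(increments=[[[0,0,0],0],[[0,0,0],0],[[0,0,0],0],[[0,0,0],0],[[0,0,-0.05],0],[[0,0,-0.12],0],[[0,0,-0.2],0],[[0,0,-0.28],0]], claw=0)

```text
time_s: 6.15
eef_pos: [0.5654, 0.0409, 0.372]
eef_rot: [0.0, 0.993, -0.119, 0.001]
wrist_force: [0.2, -0.7, -0.2]
opening: 0.998
```

Request:
drive_tool(increments=[[[0,0,-0.06],0],[[0,-0.08,-0.06],0],[[0,-0.16,-0.06],0],[[0,-0.24,-0.06],0],[[0,-0.32,-0.06],0],[[0,-0.4,-0.06],0],[[0,-0.4,-0.06],0],[[0,-0.4,-0.06],0]])

```text
time_s: 7.15
eef_pos: [0.5889, 0.138, 0.3845]
eef_rot: [0.0, 0.993, -0.119, -0.0]
wrist_force: [-0.5, -0.3, -1.2]
opening: 1.001
```

Run:
```python
from h import *
im=camera('top');cv2.imwrite('pics/top2.png',im)
cv2.imwrite('pics/c2.png',cv2.resize(im[220:310,305:395],None,fx=6.6667,fy=6.6667,interpolation=cv2.INTER_CUBIC))
print(im.shape,get_obs()['eef_pos'],w2px('top',[*b2w(0,-.07),.07]))
```

```text
(480, 640, 3) [0.58888656 0.13763875 0.38457701] [[342.24090888 269.87125237]]
```

View pics/c2.png

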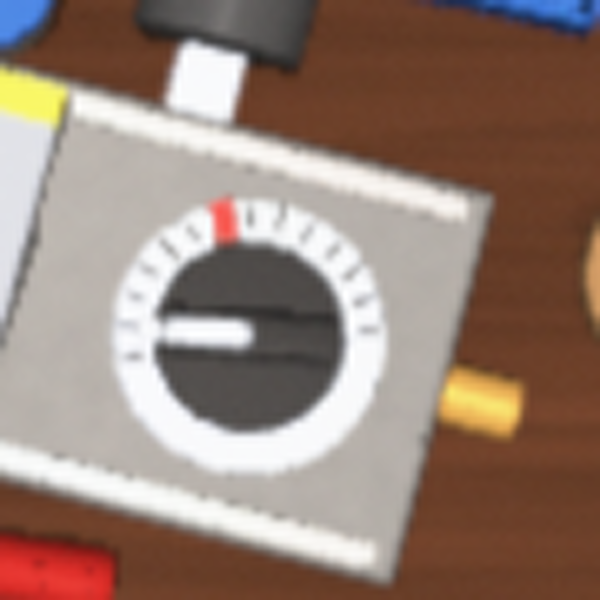

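The knob is clear. The dial centre is at about (249,338) in the crop, the pointer aims left with its tip near (160,331), and the red mark is at (226,222).

```bash
cat > ang.py <<'E'
from h import *
def blobs(im,n='top'):
    ctr=w2px(n,[*b2w(0,-.07),.07])[0]
    yy,xx=np.mgrid[:480,:640];rr=np.hypot(xx-ctr[0],yy-ctr[1])
    f=im.astype(float);B,G,Rd=f[...,0],f[...,1],f[...,2]
    def pts(w,z):
        i=np.nonzero(w>0);return px2w(n,np.c_[i[1],i[0]],z)[:,:2],w[i]
    redp,rw=pts(np.where(rr<24,np.clip(Rd-np.maximum(G,B)-40,0,None),0),.061)
    wp,ww=pts(np.where(rr<12.2,np.clip(f.min(2)-110,0,None),0),.0)
    return redp,rw,wp,ww
E
python3 - <<'E'
from ang import *
im=cv2.imread('pics/top2.png');K=b2w(0,-.07)
rp,rw,wp,ww=blobs(im)
m=(rp*rw[:,None]).sum(0)/rw.sum();v=m-K;print('knob',K,'mark',v,np.hypot(*v),np.degrees(np.arctan2(v[1],v[0])))
# dial outer ellipse centre / white pts at z .061
f=im.min(2);yy,xx=np.mgrid[:480,:640];ctr=w2px('top',[*K,.061])[0]
i=np.nonzero((f>190)&(np.hypot(xx-ctr[0],yy-ctr[1])<23)&(np.hypot(xx-ctr[0],yy-ctr[1])>14.5))
d=px2w('top',np.c_[i[1],i[0]],.061)[:,:2].astype(np.float32);print('dial',cv2.minEnclosingCircle(d))
w=px2w('top',w2px('top',np.c_[wp,np.zeros(len(wp))]),.09)[:,:2]
mm=(w*ww[:,None]).sum(0)/ww.sum();C=np.cov(w.T,aweights=ww);e,V=np.linalg.eigh(C);u=V[:,1]
print('white',len(w),mm-K,u,np.degrees(np.arctan2(u[1],u[0])),np.sqrt(e))
# bar/disc dark: disc circle at z .07
i=np.nonzero((im.max(2)<110)&(np.hypot(xx-ctr[0],yy-ctr[1])<17));d=px2w('top',np.c_[i[1],i[0]],.07)[:,:2].astype(np.float32);print('disc',cv2.minEnclosingCircle(d))
E
```

```text
knob [ 0.53317789 -0.09217104] mark [0.04239828 0.01074138] 0.04373775707026997 14.216471355550134
dial ((0.5327741503715515, -0.0911438837647438), 0.052076008170843124)
white 58 [0.00055217 0.01520064] [0.03171242 0.99949703] 88.1827077132424 [0.00268611 0.00797506]
disc ((0.5329489707946777, -0.09098628908395767), 0.0338691808283329)
```

Request:
drive_tool(increments=[[[0,0.12,0],-0.115],[[0,0.24,0],-0.23],[[0,0.36,0],-0.345],[[0,0.48,0],-0.46],[[0,0.6,0],-0.575],[[0,0.72,0],-0.69],[[0,0.84,0],-0.805],[[0,0.94,0],-0.92]])

```text
time_s: 8.2
eef_pos: [0.5327, -0.0921, 0.3849]
eef_rot: [0.0, 0.822, 0.569, 0.0]
wrist_force: [-0.9, -0.0, -0.3]
opening: 1.002
```

Run:
```python
from h import *
o=get_obs();print(o['eef_pos'],o['q'][5])
print('norm',tool([.533,-.0912,.25])/.25)
q=o['eef_rot'];y=R.from_quat([*q[1:],q[0]]).as_euler('ZYX',degrees=True);print(y,'turn',-(88-y[0])/90)
```

```text
[ 0.53265014 -0.0921331   0.3849083 ] -0.030551905464528954
norm [ 4.11787057e-03 -2.14811263e-04  5.39632177e-01]
[6.93573478e+01 1.39875129e-02 1.79977855e+02] turn -0.20714057957030718
```

Request:
drive_tool(increments=[[[0.004,0,0.05],-0.1],[[0.004,0,0.11],-0.205],[[0.004,0,0.19],-0.205],[[0.004,0,0.27],-0.205],[[0.004,0,0.35],-0.205],[[0.004,0,0.43],-0.205],[[0.004,0,0.5],-0.205],[[0.004,0,0.54],-0.205]])

```text
time_s: 9.2
eef_pos: [0.5333, -0.0897, 0.2488]
eef_rot: [-0.0, 0.722, 0.692, -0.0]
wrist_force: [0.4, 0.3, 0.6]
opening: 0.999
```

Request:
drive_tool(increments=[[[0,0,0],0],[[0,0,0],0],[[0,0,0],0],[[0,0,0],0],[[0,0,0],0],[[0,0,0],0],[[0,0,0],0],[[0,0,0],0]], claw=1)

```text
time_s: 10.2
eef_pos: [0.5323, -0.0893, 0.2504]
eef_rot: [-0.002, 0.722, 0.692, -0.002]
wrist_force: [-13.2, -0.1, 12.7]
opening: 0.177
```

Run:
```python
from h import *
o=get_obs();print(o['eef_pos'],o['wrist_force'],o['torque'],o['opening'])
q=o['eef_rot'];y=R.from_quat([*q[1:],q[0]]).as_euler('ZYX',degrees=True);print(y)
```

```text
[ 0.53234843 -0.08931845  0.25037957] [-13.22438607  -0.05425047  12.73314981] [-0.01959548  1.88697006 -0.09775005] 0.17735980632521287
[ 8.75928992e+01 -2.55863573e-03 -1.79708599e+02]
```

Request:
drive_tool(increments=[[[-0.005,-0.004,0],0],[[-0.005,-0.004,0],0.09],[[-0.005,-0.004,0],0.2],[[-0.005,-0.004,0],0.31],[[-0.005,-0.004,0],0.42],[[-0.005,-0.004,0],0.53],[[-0.005,-0.004,0],0.64],[[-0.005,-0.004,0],0.74]])

```text
time_s: 11.2
eef_pos: [0.533, -0.0906, 0.2505]
eef_rot: [0.0, 0.984, 0.18, 0.001]
wrist_force: [-0.0, -0.5, 1.2]
opening: 0.173
```

Request:
drive_tool(increments=[[[0,0,0],0.05],[[0,0,0],0.08],[[0,0,0],0.09],[[0,0,0],0.09],[[0,0,0],0.09],[[0,0,0],0.09],[[0,0,0],0.09],[[0,0,0],0.09]])

```text
time_s: 12.2
eef_pos: [0.5331, -0.0908, 0.2505]
eef_rot: [0.0, 0.994, 0.112, 0.001]
wrist_force: [0.7, -1.6, 5.1]
opening: 0.177
```

Run:
```python
from h import *
o=get_obs();print(o['eef_pos'],o['wrist_force'],o['torque'],o['opening'])
q=o['eef_rot'];y=R.from_quat([*q[1:],q[0]]).as_euler('ZYX',degrees=True);print(y)
```

```text
[ 0.53306505 -0.09082904  0.25048111] [ 0.74063878 -1.63017203  5.11488371] [-0.10671043  0.01262911  0.00140874] 0.1771341728444457
[ 1.28967101e+01 -7.52675571e-02  1.79941976e+02]
```

Gripped with little force, and the yaw has reached 12.9°. I'll release, lift, move aside and look.

Request:
drive_tool(increments=[[[0,0,0],0],[[0,0,0],0],[[0,0,0],0],[[0,0,0],0],[[0,0,-0.05],0],[[0,0,-0.13],0],[[0,0,-0.22],0],[[0,0,-0.32],0]], claw=0)

```text
time_s: 13.2
eef_pos: [0.5326, -0.0906, 0.3312]
eef_rot: [0.0, 0.994, 0.112, 0.0]
wrist_force: [0.6, 0.2, -0.0]
opening: 1.001
```

Request:
drive_tool(increments=[[[0.02,-0.08,-0.1],0.05],[[0.02,-0.2,-0.22],0.11],[[0.02,-0.32,-0.22],0.17],[[0.02,-0.44,-0.22],0.23],[[0.02,-0.56,-0.22],0.29],[[0.02,-0.68,-0.22],0.29],[[0.02,-0.8,-0.22],0.295],[[0.02,-0.9,-0.22],0.295]])

```text
time_s: 14.2
eef_pos: [0.487, 0.131, 0.3858]
eef_rot: [-0.0, 0.993, -0.119, 0.001]
wrist_force: [0.3, 0.5, 0.1]
opening: 1.0
```

Run:
```python
from ang import *
im=camera('top');cv2.imwrite('pics/top3.png',im)
cv2.imwrite('pics/c3.png',cv2.resize(im[215:315,255:395],None,fx=5.7,fy=5.7,interpolation=cv2.INTER_CUBIC))
K=np.array([.533,-.0911])
rp,rw,wp,ww=blobs(im)
m=(rp*rw[:,None]).sum(0)/rw.sum();v=m-K;print('mark',v,np.degrees(np.arctan2(v[1],v[0])))
for z in(.07,.104):
    w=px2w('top',w2px('top',np.c_[wp,np.zeros(len(wp))]),z)[:,:2]
    mm=(w*ww[:,None]).sum(0)/ww.sum()-K;e,V=np.linalg.eigh(np.cov(w.T,aweights=ww));u=V[:,1]*np.sign(V[0,1])
    print(mm,np.degrees(np.arctan2(mm[1],mm[0])),'dir',np.degrees(np.arctan2(u[1],u[0])))
o=get_obs();print(o['eef_pos'])
```

```text
mark [0.04539969 0.01041837] 12.924527353541386
[0.0153708  0.00200737] 7.440518034139128 dir 12.123574107783716
[0.01447633 0.00300173] 11.714508790604125 dir 12.123574107783723
[0.48631555 0.13294076 0.38571793]
```

View pics/c3.png

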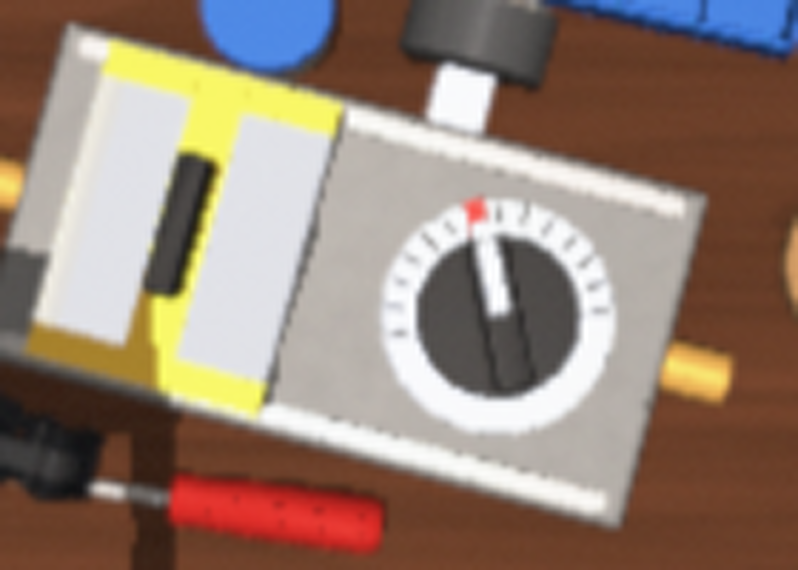

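The pointer lines up with the red mark (crop 476,212), agreeing within about 1°. Next I re-grip the plate and close the cover.

Request:
drive_tool(increments=[[[0.07,0.05,0],0],[[0.15,0.11,0],0],[[0.23,0.165,0],0],[[0.31,0.22,0],0],[[0.37,0.265,0],0],[[0.393,0.281,0],0],[[0.393,0.281,0],0],[[0.393,0.281,0],0]])

```text
time_s: 15.25
eef_pos: [0.5659, 0.039, 0.3846]
eef_rot: [-0.0, 0.993, -0.119, -0.0]
wrist_force: [-0.3, 0.6, -0.1]
opening: 1.002
```

Run:
```python
from h import *
o=get_obs();print(o['eef_pos'],tool([.5655,.0409,.2995])/.25)
q=o['eef_rot'];print(R.from_quat([*q[1:],q[0]]).as_euler('ZYX',degrees=True))
```

```text
[0.56590181 0.03897502 0.38460836] [-0.00320378 -0.00704631  0.34043633]
[-1.36405824e+01  2.92838698e-02 -1.79990343e+02]
```

Request:
drive_tool(increments=[[[-0.003,-0.007,0.05],0],[[-0.003,-0.007,0.1],0],[[-0.003,-0.007,0.16],0],[[-0.003,-0.007,0.22],0],[[-0.003,-0.007,0.28],0],[[-0.003,-0.007,0.33],0],[[-0.003,-0.007,0.34],0],[[-0.003,-0.007,0.34],0]])

```text
time_s: 16.25
eef_pos: [0.5661, 0.0402, 0.2997]
eef_rot: [-0.0, 0.993, -0.119, 0.0]
wrist_force: [-0.9, 0.0, 0.0]
opening: 1.001
```

Request:
drive_tool(increments=[[[0,0,0],0],[[0,0,0],0],[[0,0,0],0],[[0,0,0],0],[[0,0,0],0],[[0,0,0],0],[[0,0,0],0],[[0,0,0],0]], claw=1)

```text
time_s: 17.25
eef_pos: [0.566, 0.0403, 0.3]
eef_rot: [-0.0, 0.993, -0.119, 0.0]
wrist_force: [-2.4, 1.8, 5.0]
opening: 0.156
```

Request:
drive_tool(increments=[[[0,0.05,0],0],[[0,0.11,0],0],[[0,0.18,0],0],[[0,0.25,0],0],[[0,0.32,0],0],[[0,0.39,0],0],[[0,0.45,0],0],[[0,0.49,0],0]])

```text
time_s: 18.25
eef_pos: [0.5367, -0.0795, 0.3]
eef_rot: [-0.0, 0.993, -0.119, 0.0]
wrist_force: [-1.4, 2.9, 6.1]
opening: 0.157
```

Run:
```python
from h import *
o=get_obs();p=o['eef_pos'][:2];print(o['eef_pos'],o['wrist_force'])
d=p-c;print('box',[d@[np.cos(a),np.sin(a)],d@[-np.sin(a),np.cos(a)]])
```

```text
[ 0.53669905 -0.07954483  0.29997461] [-1.40100919  2.94411364  6.05885512]
box [np.float64(0.00042944584619375345), np.float64(-0.05689903272092023)]
```

Request:
drive_tool(increments=[[[0,0.01,0],0],[[0,0.02,0],0],[[0,0.03,0],0],[[0,0.04,0],0],[[0,0.045,0],0],[[0,0.05,0],0],[[0,0.05,0],0],[[0,0.05,0],0]])

```text
time_s: 19.25
eef_pos: [0.5338, -0.0912, 0.3]
eef_rot: [-0.0, 0.993, -0.119, 0.0]
wrist_force: [-1.8, 2.2, 6.1]
opening: 0.151
```

Request:
drive_tool(increments=[[[0,0.002,0],0],[[0,0.004,0],0],[[0,0.006,0],0],[[0,0.008,0],0],[[0,0.01,0],0],[[0,0.012,0],0],[[0,0.012,0],0],[[0,0.012,0],0]])

```text
time_s: 20.25
eef_pos: [0.5335, -0.0927, 0.3]
eef_rot: [-0.002, 0.993, -0.119, 0.0]
wrist_force: [1.6, 10.1, 6.5]
opening: 0.156
```

Request:
drive_tool(increments=[[[0,0.002,0],0],[[0,0.004,0],0],[[0,0.006,0],0],[[0,0.006,0],0],[[0,0.006,0],0],[[0,0.006,0],0],[[0,0.006,0],0],[[0,0.006,0],0]])

```text
time_s: 21.25
eef_pos: [0.5333, -0.093, 0.3]
eef_rot: [-0.003, 0.993, -0.119, 0.001]
wrist_force: [2.9, 16.1, 6.6]
opening: 0.158
```

Request:
drive_tool(increments=[[[0,-0.004,0],0],[[0,-0.006,0],0],[[0,-0.006,0],0],[[0,-0.006,0],0],[[0,-0.006,0],0],[[0,-0.006,0],0],[[0,-0.006,0],0],[[0,-0.006,0],0]])

```text
time_s: 22.25
eef_pos: [0.5335, -0.0926, 0.3]
eef_rot: [-0.002, 0.993, -0.119, 0.0]
wrist_force: [0.3, 10.8, 6.3]
opening: 0.149
```

Request:
drive_tool(increments=[[[0,0,0],0],[[0,0,0],0],[[0,0,0],0],[[0,0,0],0],[[0,0,-0.06],0],[[0,0,-0.14],0],[[0,0,-0.24],0],[[0,0,-0.34],0]], claw=0)

```text
time_s: 23.25
eef_pos: [0.5333, -0.0939, 0.3867]
eef_rot: [0.0, 0.993, -0.119, 0.001]
wrist_force: [0.2, -0.1, 0.9]
opening: 1.0
```

Request:
drive_tool(increments=[[[-0.02,-0.1,-0.05],0],[[-0.02,-0.22,-0.05],0],[[-0.02,-0.34,-0.05],0],[[-0.02,-0.46,-0.05],0],[[-0.02,-0.58,-0.05],0],[[-0.02,-0.7,-0.05],0],[[-0.02,-0.8,-0.05],0],[[-0.02,-0.8,-0.05],0]])

```text
time_s: 24.25
eef_pos: [0.5758, 0.1031, 0.3983]
eef_rot: [-0.0, 0.993, -0.118, 0.001]
wrist_force: [-0.2, -0.1, -0.5]
opening: 1.001
```

Run:
```python
from ang import *
im=camera('top');cv2.imwrite('pics/top4.png',im)
cv2.imwrite('pics/c4.png',cv2.resize(im[215:315,255:395],None,fx=5.7,fy=5.7,interpolation=cv2.INTER_CUBIC))
print(get_obs()['eef_pos'],[w2px('top',[*b2w(-.03,-.07+d),.162]) for d in (0,.005)],[w2px('top',[*b2w(.03,-.07+d),.162]) for d in (0,.005)])
```

```text
[0.57573415 0.10220768 0.39803418] [array([[340.11758398, 282.0210929 ]]), array([[337.9977364 , 281.44540448]])] [array([[346.92330622, 256.6084798 ]]), array([[344.80925261, 256.03711942]])]
```

View pics/c4.png

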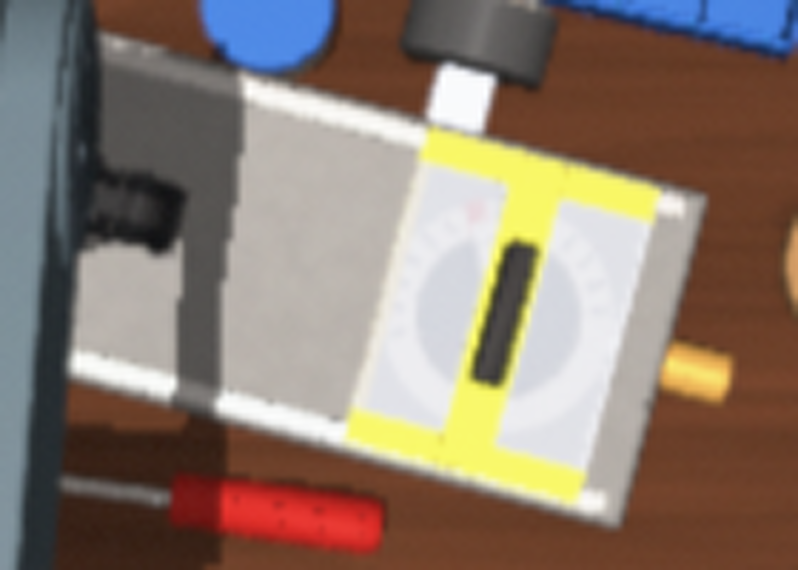

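The plate centre is at crop (505,313), which is top pixel (343.2,269.4). The prediction for fully home was (343.5,269.3), so the cover is home and the gripper is clear.

```bash
python3 -c "
from bench import hand_in;print(hand_in())"
```

```text
the job is handed in; nothing more can be done
None
```

The job is done and handed in at about 24 s of the 59 s allowed; the hand-in gave no verdict.

I slid the cover open to about 137 mm, turned the knob about 75° clockwise, then slid the cover back until it met its stop.

- **Pointer:** the camera put it within about 1° of the red mark while the cover was still open. It was not measured again under the closed cover, where the top view hides it.
- **Cover:** it stopped against its home stop with about 16 N on the wrist. The last picture put the plate within about 1 mm of the fully home position.
- **Robot and table:** the gripper was open and clear of everything at hand-in. I saw no contact with the other things and no check disagreed, but I did not measure their positions at the end.

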